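# Rehang a loaded workpiece carrier onto the test station's latching hooks

### The arm

A 6-joint arm with a two-finger parallel gripper is mounted at the origin on the work surface. World frame = base frame: x ahead of the robot, y to its left, z up, the work surface at z = 0. Lengths are in mm, angles in rad, forces in N, time in s.
With the tool pointing down it reaches from about 325 to 900 mm from the base axis. Payload 3.5 kg.
Tool frame: the origin (TCP) lies on the front face of the gripper's body, between the roots of the fingers; the fingertips stand 73 mm ahead of it and the grasp point (between the pads) lies 54 mm ahead of it; z points along the fingers, y is the line along which they close (so a half turn about z gives the same grasp; the last joint's range is limited). The gripper opens to 85 mm and grips with 20 to 120 N. Pads are 22 mm wide; open, the fingers measure 114 mm over their backs; the gripper's body (76 mm by 85 mm) begins 54 mm behind the grasp point. The pads swing forward as they close: fully open they stand 13 mm farther back than shut.
Start: joints at [1.176, 0.276, -0.026, 1.268, 0, 1.467], TCP at [179.804, 598.575, 303.913] pointing down, gripper open.
Joint ranges: [-3.12, 3.12], [-0.85, 1.88], [-1.08, 1.24], [-1.95, 2.15], [-1.57, 1.53], [-3.14, 3.14]. Speed limits (rad/s): [2.57, 2.57, 3.14, 3.14, 3.14, 3.14].

### API

Orientations are given as a rotation vector (axis times angle).
In Python, from bench import * gives the robot as it stands.
- The arm moves only by the tool apply_moves, never from a script. Its argument "deltas" is a list of rows, each a list of 6 numbers: the shift along the tool's x, y, z normalised to -1 to 1, where 1 is 1 m, then the turn, a rotation vector about the tool's x, y, z normalised to -1 to 1, where 1 is pi rad. In form: [[tx, ty, tz, wx, wy, wz], ...]. A call has 1 to 5 rows; each row is the pose to reach, as a shift and turn from the pose commanded when the call began, along the tool's axes at that moment, turning the shorter way round; what a row does not reach only later rows make up. A row lasts 1/12 s, in which the tool goes at most 41.7 mm and 7.16 degrees, less where a joint would pass 70% of its speed; a pose out of reach is approached as far as the arm can. A call with a number of a shift or a turn outside -1 to 1 is refused whole. A call with a gripper value outside its range is refused whole. "grip" is the opening, from 0 (shut) to 1 (fully open), set as the call begins (left out, the last holds). The fingers move at their own pace and stop on an object; "force" is the grip in N (left out, the last holds). Time passes only in rows, so rows that repeat a pose let the fingers close. It gives the time, the measured TCP pose, the force, the opening and the grip force at its end, in the units of the state.
- state(): the state, without advancing time (a new reading comes with each control period).
- camera(name): name is "side" or "top"; returns a dict with "image" (420x560x3 uint8, red, green, blue), "fx", "fy", "cx", "cy" (pixels), "pose" (4x4, takes a point from camera to world coordinates). Camera axes: x right, y down, z forward; pixel columns grow to the right and rows downward; lengths in mm; the calibration is good to about 2 mm. A picture is of the moment at which its call begins. There is no depth.
- job_done(): hands the job in; it is judged then, once.
The state is a dict: "time": time; "qpos": joint angles; "qd": joint speeds; "effort": joint torques, N m; "tcp_pos": TCP position; "tool_rot": TCP orientation; "wrist_force": force on the tool from outside, world axes, zero at the start; "moment": the same for the moment, N m; "width": opening from 0.0 (shut) to 1.0 (fully open); "gripper_force": force on a finger pad.
Only numpy, scipy, OpenCV 4.12 (cv2) and the standard library are available. Lean on these libraries where they do the work, as an engineer would, in place of code of your own. Each camera call takes 0.05 s, during which the arm holds its last target. There are 200 camera calls.

### The job

Take the loaded carrier off the blue loading hooks by its orange grip and, without setting it down and keeping it level so the workpieces stay in its tray, hang it on the green test station: lay its bar on the two arms between their tips and the yellow catch, then slide it back along the arms past the spring catch until it is fully home against the black stop and the catch has sprung up in front of the bar. The fork's height and the stop's place are clamped by hand and not measured, so feel for both gently (never over 25 N on the test station). Then let go and withdraw, leaving everything else where it is.

Things in the scene. Friction and masses are not known exactly. Their poses are not given: they have to be found in the camera images.
- carrier: Hanging carrier: aluminium tray, 100 mm (x) by 124 mm (y), rim 17 mm high, under two steel straps at y = +-66 mm that rise to a round steel bar, diameter 12 mm, along y, 128 mm free between the straps. Same either way round; 0.40 to 0.72 kg loaded. Origin: centre of the tray's underside, z up.
- carrier_bar (a point): Middle of the carrier's bar, on its axis, 135 mm above the carrier's origin (inside the orange grip block).
- carrier_grip (a point): Centre of the hold on the orange grip block, 10 mm above the bar's axis. The block is 16 mm thick (x), 36 mm long (y) and reaches from 10 mm below to 24 mm above the bar's axis; hold its thickness from above.
- load_stand: Loading station, blue: 40 mm post, 264 mm high. Origin: on the table at the post's axis; -x is the way its hooks point. Two steel J hooks, 8 mm wide, at y = +-50 mm; the bar lies in them at x = -106 mm, axis 211 mm above the table. Hook tips stand 20 mm over the hook arms; the straps hang outside the hooks, so lift, then draw out forwards. Its crossbeam's front is at x = -56 mm.
- test_stand: Test station, green: post and crossbeam as at the loading station; origin on the table at the post's axis, -x the way its arms point. Two straight level steel arms, 8 mm wide, at y = +-50 mm, end in upturned tips (green caps) at x = -200 mm, 20 mm higher than the arms; come in over them from the front, straps outside the arms. Within 30 mm of the middle all is free in front of x = -75 mm.
- test_arms (a point): Where to lay the bar: point fixed to the test station's post at x = -175 mm, y = 0, at the nominal height of the arms' tops, 205 mm. The fork is clamped by hand: the true tops are up to 20 mm higher or lower, not measured. A bar axis at x = -160 to -190 mm is clear of tips and catch.
- test_stop (a point): Nominal stop face, fixed to the post at x = -100 mm, 205 mm high. The black stop jaws on the arms (y = +-50 mm) are clamped by hand: their rigid front face is up to 8 mm nearer or farther in x, not measured, and as high as the arms. A nose overhangs the last 14 mm before the face, 16 mm above the arms, so the bar gets in only by sliding on them. Home: bar axis 6 mm before the face.
- catch (a joint): Spring catch beside the arms (y = +-40 mm): two yellow teeth 7 mm above the arms; ramp from 44 mm, crest 18 mm before the true stop face. The home bar has 2.5 mm play between teeth and face. Pushing over takes about 2 to 7 N plus friction. Angle: 0 = up (empty or bar home), about 0.2 rad = pressed down by the passing bar.
- piece0: White plastic workpiece with a blue dot, a disc 34 mm across and 22 mm high, standing loose in the carrier's tray. Origin: centre of its underside.
- piece1: White plastic workpiece with a blue dot, a disc 34 mm across and 22 mm high, standing loose in the carrier's tray. Origin: centre of its underside.
- piece2: White plastic workpiece with a blue dot, a disc 34 mm across and 22 mm high, standing loose in the carrier's tray. Origin: centre of its underside.
- spare_piece: Bystander: a white workpiece like those in the tray, on the low nest plate (aluminium with blue squares, 30 mm high) in front of the robot. Origin: centre of its underside.
- blue_cap: Bystander: blue plastic cap, 42 mm across, 14 mm high, loose on the table. Origin: centre of its underside.
- screwdriver: Bystander: screwdriver with a red handle, lying on the table between the stations. Origin: under its middle.
- parts_bin: Bystander: open red bin, 130 x 100 x 55 mm, on the table. Origin: centre of its underside.

How it is judged:
By the outcome, as a careful person would: the job done as asked, in the order asked, and still so for the second after the job is handed in, with the robot touching nothing.
It also fails if it takes over 72 s, if anything falls off the work surface, if the arm or the gripper's body presses on something with over 40 N, if the wrist force passes 120 N, or if a joint passes its speed limit or range.

## Working session

There is one attempt and no reset: what is moved stays moved. The work goes in short steps, Python scripts to look and compute and a tool call to move; the robot and the scene stay as the last step left them, time stands still between calls to the robot, and variables do not carry over. Pictures are saved under pics/ and viewed, at most 10 in all, crops included, and the job is handed in when it is done.

Besides the shell and the picture viewer there is one more tool, called after "Emit:" as name([rows], argument=value, ...), one row to a line, values as JSON. apply_moves: Moves the arm, as the interface text tells. Its arguments: {"type":"object","properties":{"deltas":{"type":"array"},"grip":{"type":"number"},"force":{"type":"number"}},"required":["deltas"]}

```bash
mkdir -p pics; ls
python3 - <<'E'
from bench import *
import cv2,pickle
s=state();print({k:(v.round(3).tolist() if hasattr(v,'round') and hasattr(v,'tolist') else v) for k,v in s.items()})
for n in("side","top"):
    c=camera(n);pickle.dump(c,open(f"{n}0.pkl","wb"))
    cv2.imwrite(f"pics/{n}0.png",c["image"][:,:,::-1]);print(n,c["fx"],c["cx"],c["cy"],c["pose"].round(3).tolist())
E
```

```text
pics
{'time': 0.0, 'qpos': [1.176, 0.277, -0.028, 1.268, -0.0, 1.467], 'qd': [0.001, 0.001, 0.002, 0.0, 0.0, 0.0], 'effort': [-0.0, -44.551, 29.52, 0.017, -0.0, -0.0], 'tcp_pos': [179.562, 598.001, 302.734], 'tool_rot': [-0.457, -3.108, 0.003], 'wrist_force': [-0.537, -0.557, -0.225], 'moment': [0.011, 0.034, 0.012], 'gripper_force': 0.0, 'width': 1.0002670153417257}
side 489.02133006441375 281.1063777752377 202.48898755729877 [[0.765, -0.427, 0.482, -76.555], [-0.644, -0.491, 0.587, -696.668], [-0.014, -0.759, -0.651, 1013.744], [0.0, 0.0, 0.0, 1.0]]
top 497.61062142091475 266.71795181963637 214.69513733235894 [[-0.091, -0.971, 0.219, 216.873], [-0.996, 0.09, -0.016, 87.08], [-0.004, -0.22, -0.975, 1641.627], [0.0, 0.0, 0.0, 1.0]]
```

View pics/side0.png

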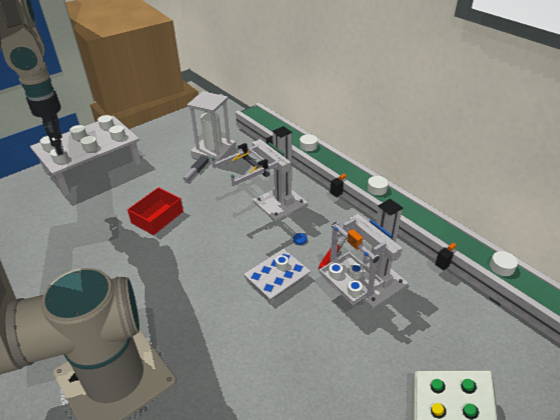

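View pics/top0.png

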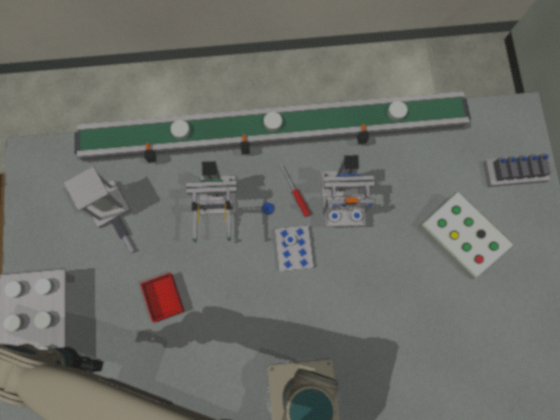

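The side view shows the green test station at about (265,165) and the blue loading station with the carrier at about (365,250). In the top view they are at (212,205) and (347,195). I'll enlarge both.

Run:
```python
import cv2
s=cv2.imread("pics/side0.png");t=cv2.imread("pics/top0.png")
cv2.imwrite("pics/sidec.png",cv2.resize(s[115:315,190:420],None,fx=3,fy=3,interpolation=cv2.INTER_CUBIC))
cv2.imwrite("pics/topc.png",cv2.resize(t[140:250,180:380],None,fx=4,fy=4,interpolation=cv2.INTER_CUBIC))
```

```text
(no output)
```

View pics/sidec.png

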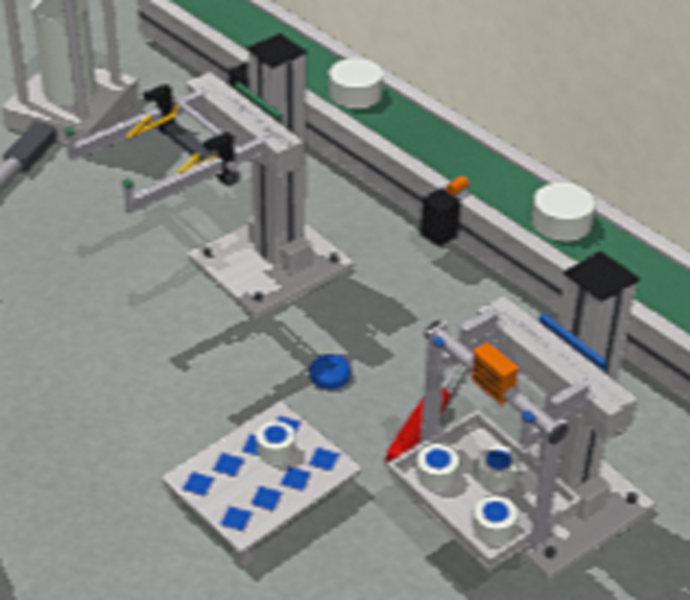

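View pics/topc.png

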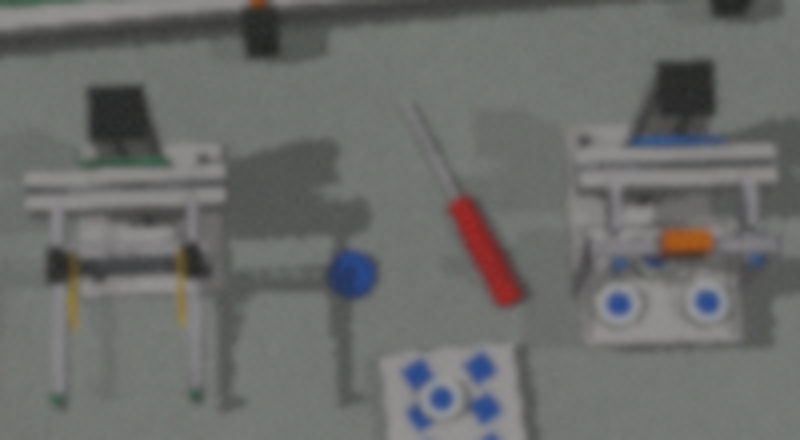

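The crops show the orange grip at side crop (495,372) and top crop (687,241). The green tip caps are at side (70,132) and (128,185), and top (57,400) and (196,395). The black post tops, black stop jaws and yellow catch are visible too, so I'll triangulate by masks.

```bash
cat > h.py <<'E'
import numpy as np,cv2,pickle
def ray(c,u,v):
    d=c["pose"][:3,:3]@np.array([(u-c["cx"])/c["fx"],(v-c["cy"])/c["fy"],1.]);return c["pose"][:3,3],d/np.linalg.norm(d)
def tri(cs,ps):
    A=np.zeros((3,3));b=np.zeros(3);R=[ray(c,*p) for c,p in zip(cs,ps)]
    for o,d in R:
        P=np.eye(3)-np.outer(d,d);A+=P;b+=P@o
    X=np.linalg.solve(A,b);return X,max(np.linalg.norm((np.eye(3)-np.outer(d,d))@(X-o)) for o,d in R)
def plane(c,p,z):
    o,d=ray(c,*p);return o+d*(z-o[2])/d[2]
def proj(c,X):
    R=c["pose"][:3,:3];q=R.T@(np.asarray(X,float)-c["pose"][:3,3]);return np.array([c["fx"]*q[0]/q[2]+c["cx"],c["fy"]*q[1]/q[2]+c["cy"]])
def blobs(c,kind,box,amin=4):
    u0,v0,u1,v1=box;im=c["image"][v0:v1,u0:u1];h=cv2.cvtColor(im,cv2.COLOR_RGB2HSV);H,S,V=[h[...,i] for i in range(3)]
    m={"orange":(H<18)&(H>6)&(S>150),"green":(H>40)&(H<95)&(S>70),"black":(V<65),"yellow":(H>18)&(H<32)&(S>110),"blue":(H>100)&(H<125)&(S>130)}[kind]
    n,l,st,ce=cv2.connectedComponentsWithStats(m.astype(np.uint8))
    return [(int(st[i,4]),(ce[i]+[u0,v0]).round(2).tolist(),(st[i,:4]+[u0,v0,0,0]).tolist()) for i in range(1,n) if st[i,4]>=amin]
E
python3 - <<'E'
from h import *
S,T=[pickle.load(open(f"{n}0.pkl","rb")) for n in("side","top")]
for k in("orange","green","black","yellow"):
    for nm,c,bs in(("side",S,[(205,120,295,190),(325,195,405,270)]),("top",T,[(184,155,240,246),(320,150,378,225)])):
        for b in bs: print(k,nm,b,blobs(c,k,b))
E
```

```text
orange side (205, 120, 295, 190) []
orange side (325, 195, 405, 270) [(191, [354.18, 238.27], [348, 229, 15, 21])]
orange top (184, 155, 240, 246) []
orange top (320, 150, 378, 225) [(55, [351.02, 199.96], [346, 198, 12, 5])]
green side (205, 120, 295, 190) [(276, [277.08, 126.3], [256, 120, 39, 25]), (46, [275.11, 147.63], [268, 142, 16, 13]), (5, [212.2, 158.4], [211, 158, 3, 2]), (6, [232.0, 175.5], [231, 175, 3, 2])]
green side (325, 195, 405, 270) [(233, [393.45, 199.94], [372, 195, 33, 21])]
green top (184, 155, 240, 246) [(4, [210.5, 180.0], [209, 180, 4, 1]), (7, [217.71, 179.57], [216, 179, 4, 2])]
green top (320, 150, 378, 225) []
black side (205, 120, 295, 190) [(76, [260.8, 134.84], [237, 120, 36, 24]), (157, [281.92, 134.39], [273, 126, 19, 32]), (56, [243.27, 147.54], [238, 144, 10, 10]), (44, [247.57, 159.0], [243, 155, 12, 11]), (4, [293.25, 157.0], [292, 156, 3, 3]), (15, [206.4, 161.2], [205, 159, 4, 6]), (92, [263.97, 166.25], [258, 159, 11, 18]), (20, [277.0, 179.5], [277, 170, 1, 20]), (19, [286.11, 181.68], [286, 173, 2, 17])]
black side (325, 195, 405, 270) [(9
[... 209 characters left out ...]
(12, [386.33, 264.42], [385, 259, 3, 11])]
black top (184, 155, 240, 246) [(202, [209.62, 169.14], [203, 162, 16, 17]), (27, [228.59, 205.56], [227, 202, 5, 7]), (31, [194.0, 206.0], [192, 203, 5, 7]), (9, [202.22, 206.78], [200, 206, 5, 3])]
black top (320, 150, 378, 225) [(196, [350.54, 162.78], [343, 156, 15, 17])]
yellow side (205, 120, 295, 190) [(53, [240.68, 155.34], [232, 150, 18, 11]), (20, [252.95, 169.0], [249, 166, 8, 7]), (5, [260.0, 167.2], [258, 166, 5, 3])]
yellow side (325, 195, 405, 270) []
yellow top (184, 155, 240, 246) [(5, [225.0, 206.0], [225, 204, 1, 5]), (4, [198.0, 207.5], [198, 206, 1, 4]), (9, [197.78, 214.89], [197, 212, 2, 7])]
yellow top (320, 150, 378, 225) []
```

Run:
```python
from h import *
S,T=[pickle.load(open(f"{n}0.pkl","rb")) for n in("side","top")]
P={"orange":((354.18,238.27),(351.3,200.0)),"capL":((212.9,158.6),(194.0,239.9)),"capR":((232.2,176),(228.9,238.6)),
"tpost":((282,131.7),(209,168.3)),"lpost":((389.8,206.6),(351,162.3)),"jawL":((243.3,147.5),(194,206)),"jawR":((263,164),(228.6,205.6))}
for k,p in P.items():
    X,e=tri((S,T),p);print(k,X.round(1),round(e,1),"z264 side",plane(S,p[0],264)[:2].round(1),"top",plane(T,p[1],264)[:2].round(1))
print("top gsd")
# lines in top view: gray LSD
g=cv2.cvtColor(T["image"],cv2.COLOR_RGB2GRAY)
l=cv2.createLineSegmentDetector().detect(g[155:246,184:385])[0][:,0]
for s in l:
    a,b=s[:2]+[184,155],s[2:]+[184,155]
    if np.linalg.norm(a-b)>14:
        A,B=plane(T,a,215),plane(T,b,215);d=B-A
        print(a.round(1),b.round(1),A[:2].round(0),B[:2].round(0),"yawdeg",round(np.degrees(np.arctan2(d[1],d[0])),1),round(np.linalg.norm(d)))
```

```text
orange [ 557.1 -188.1  220.8] 0.7 z264 side [ 521.9 -215.5] top [ 547.4 -180.1]
capL [481.6 278.2 228.9] 1.8 z264 side [458.3 234.1] top [473.4 274.2]
capR [475.6 178.  229.4] 1.3 z264 side [452.5 139. ] top [468.1 176.3]
tpost [682.  218.  260.7] 1.3 z264 side [680.1 213.8] top [679.6 218.4]
lpost [ 661.7 -195.2  261.1] 1.3 z264 side [ 660.3 -197.6] top [ 659.7 -193.8]
jawL [582.9 273.2 223. ] 1.2 z264 side [549.9 222.7] top [571.2 268.4]
jawR [574.4 171.8 224.3] 1.2 z264 side [542.9 127.9] top [563.3 170. ]
top gsd
[223.4 195.9] [207.1 195.8] [607. 186.] [611. 234.] yawdeg 84.2 48
[230.9 208.9] [207.1 207.9] [565. 167.] [575. 237.] yawdeg 82.1 70
[199.5 204. ] [223.3 202.8] [589. 258.] [586. 188.] yawdeg -92.4 70
[195.9 191.6] [234.6 190.3] [627. 267.] [621. 152.] yawdeg -93.3 115
[335.9 186.1] [363.4 185.4] [ 606. -149.] [ 600. -231.] yawdeg -93.8 82
[214.7 161. ] [221.3 180.1] [717. 205.] [656. 189.] yawdeg -165.7 63
[220.8 180.5] [187.2 182.5] [655. 190.] [658. 291.] yawdeg 88.3 100
[372.1 175. ] [337.1 176.3] [ 630. -262.] [ 636. -157.] yawdeg 86.8 105
[335.8 174.9] [344.7 155.
[... 860 characters left out ...]
awdeg -90.1 63
[311.6 226.8] [314.3 244.4] [490. -64.] [437. -66.] yawdeg -177.8 53
[259.6 212.4] [244.6 212.5] [547.  84.] [550. 128.] yawdeg 85.2 44
[205.9 212.8] [223.4 212.3] [560. 241.] [557. 190.] yawdeg -93.4 52
[264.4 240.5] [261.5 215.5] [462.  77.] [537.  79.] yawdeg 1.3 75
[267.3 216.8] [267.8 235.6] [531.  62.] [475.  66.] yawdeg 176.2 56
[370.9 226.3] [355.8 227.8] [ 475. -237.] [ 475. -192.] yawdeg 90.6 44
[358.4 173.1] [377.2 168.4] [ 640. -221.] [ 649. -279.] yawdeg -80.9 59
[234.  240.6] [233.9 224.4] [470. 165.] [518. 162.] yawdeg -4.0 48
[352.1 227.8] [334.6 228.2] [ 476. -181.] [ 479. -130.] yawdeg 86.2 51
[195.1 234.4] [195.4 219.4] [499. 277.] [543. 273.] yawdeg -4.7 45
```

Emit:
apply_moves([
  [-0.0235,-0.0258,-0.008,0,0,0],
  [-0.047,-0.0515,-0.02,0,0,0],
  [-0.0705,-0.0773,-0.035,0,0,0],
  [-0.094,-0.103,-0.055,0,0,0],
  [-0.1174,-0.1288,-0.072,0,0,0],
], grip=0.5, force=60)

```text
time: 0.52
tcp_pos: [255.3, 439.8, 376.1]
tool_rot: [-0.456, -3.108, 0.002]
wrist_force: [1.0, 1.3, 1.0]
width: 0.502
gripper_force: 0.0
```

Emit:
apply_moves([
  [-0.0235,-0.0257,0,0,0,0],
  [-0.047,-0.0514,0,0,0,0],
  [-0.0705,-0.0771,0,0,0,0],
  [-0.094,-0.1028,0,0,0,0],
  [-0.1173,-0.1286,0,0,0,0],
])

```text
time: 0.93
tcp_pos: [330.6, 282.8, 375.6]
tool_rot: [-0.456, -3.108, 0.0]
wrist_force: [-0.2, 0.8, -0.7]
width: 0.498
gripper_force: 0.0
```

Emit:
apply_moves([
  [-0.0235,-0.0257,0,0,0,0],
  [-0.047,-0.0514,0,0,0,0],
  [-0.0705,-0.0771,0,0,0,0],
  [-0.094,-0.1028,0,0,0,0],
  [-0.1173,-0.1286,0,0,0,0],
])

```text
time: 1.35
tcp_pos: [405.9, 125.9, 375.6]
tool_rot: [-0.457, -3.108, 0.0]
wrist_force: [0.4, -0.3, 0.4]
width: 0.5
gripper_force: 0.0
```

Emit:
apply_moves([
  [-0.0235,-0.0257,0,0,0,0],
  [-0.047,-0.0514,0,0,0,0],
  [-0.0705,-0.0771,0,0,0,0],
  [-0.094,-0.1028,0,0,0,0],
  [-0.1173,-0.1286,0,0,0,0],
])

```text
time: 1.77
tcp_pos: [481.3, -31.0, 375.5]
tool_rot: [-0.457, -3.107, -0.0]
wrist_force: [0.5, 0.7, 0.2]
width: 0.502
gripper_force: 0.0
```

Emit:
apply_moves([
  [-0.0235,-0.0257,0,0,0,0],
  [-0.047,-0.0514,0,0,0,0],
  [-0.0705,-0.0771,0,0,0,0],
  [-0.094,-0.1028,0,0,0,0],
  [-0.1173,-0.1286,0,0,0,0],
])

```text
time: 2.18
tcp_pos: [556.8, -187.8, 375.2]
tool_rot: [-0.457, -3.107, -0.001]
wrist_force: [0.1, 0.4, 0.8]
width: 0.502
gripper_force: 0.0
```

Emit:
apply_moves([
  [0,0,0,0,0,0.03],
  [0,0,0,0,0,0.06],
  [0,0,0,0,0,0.09],
  [0,0,0,0,0,0.12],
  [0,0,0,0,0,0.15],
])

```text
time: 2.6
tcp_pos: [556.3, -186.3, 375.2]
tool_rot: [-1.176, -2.911, -0.0]
wrist_force: [0.6, -0.4, 0.0]
width: 0.5
gripper_force: 0.0
```

Emit:
apply_moves([
  [0,0,0,0,0,0.03],
  [0,0,0,0,0,0.06],
  [0,0,0,0,0,0.09],
  [0,0,0,0,0,0.12],
  [0,0,0,0,0,0.15],
])

```text
time: 3.02
tcp_pos: [556.3, -186.1, 375.2]
tool_rot: [-1.823, -2.557, 0.0]
wrist_force: [0.3, -0.2, 0.1]
width: 0.497
gripper_force: 0.0
```

Emit:
apply_moves([
  [0,0,0,0,0,0.03],
  [0,0,0,0,0,0.06],
  [0,0,0,0,0,0.09],
  [0,0,0,0,0,0.12],
  [0,0,0,0,0,0.128],
])

```text
time: 3.43
tcp_pos: [556.3, -186.1, 375.3]
tool_rot: [-2.296, -2.142, 0.001]
wrist_force: [-0.4, -0.5, 0.4]
width: 0.5
gripper_force: 0.0
```

Emit:
apply_moves([
  [-0.002,0,0.02,0,0,0],
  [-0.002,0,0.045,0,0,0],
  [-0.002,0,0.07,0,0,0],
  [-0.002,0,0.09,0,0,0],
  [-0.002,0,0.1,0,0,0],
])

```text
time: 3.85
tcp_pos: [554.6, -187.4, 272.2]
tool_rot: [-2.289, -2.144, 0.003]
wrist_force: [-0.8, -0.4, -0.1]
width: 0.5
gripper_force: 0.0
```

Run:
```python
from bench import *
import cv2,pickle
a=camera("side");b=camera("top");pickle.dump((a,b),open("c1.pkl","wb"))
A=cv2.resize(a["image"][180:310,310:420,::-1],(440,520),interpolation=cv2.INTER_CUBIC)
B=cv2.resize(b["image"][140:240,310:390,::-1],(350,520),interpolation=cv2.INTER_CUBIC)
cv2.imwrite("pics/c1.png",cv2.hconcat([A,B]));print(state()["tcp_pos"],state()["wrist_force"])
```

```text
[ 554.90700236 -187.46289595  273.20478931] [-0.64628167  0.90344566 -0.00106848]
```

View pics/c1.png

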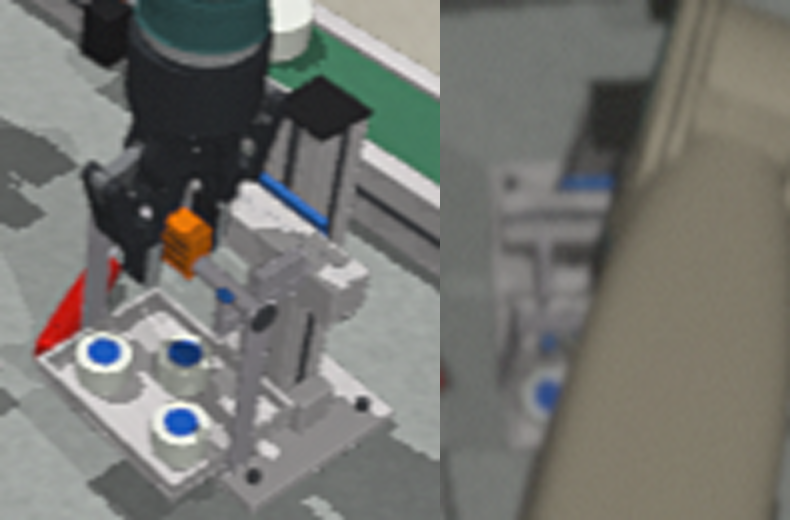

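The orange block sits between the two fingers, with pixel (185,240) in the left crop about mid-gap, and nothing is touching. Closing now.

Emit:
apply_moves([
  [0,0.0015,-0.0015,0,0,0],
  [0,0.0015,-0.0015,0,0,0],
  [0,0.0015,-0.0015,0,0,0],
  [0,0.0015,-0.0015,0,0,0],
  [0,0.0015,-0.0015,0,0,0],
], grip=0, force=80)

```text
time: 4.37
tcp_pos: [559.0, -188.8, 279.6]
tool_rot: [2.29, 2.145, 0.002]
wrist_force: [-0.6, -1.3, 6.4]
width: 0.175
gripper_force: 79.3
```

Emit:
apply_moves([
  [0,0,0,0,0,0],
  [0,0,0,0,0,0],
  [0,0,0,0,0,0],
  [0,0,0,0,0,0],
  [0,0,0,0,0,0],
])

```text
time: 4.78
tcp_pos: [559.0, -188.8, 279.6]
tool_rot: [2.29, 2.145, 0.002]
wrist_force: [0.3, 0.2, 6.2]
width: 0.17
gripper_force: 79.3
```

Run:
```python
from bench import *
s=state();print([(k,s[k]) for k in("tcp_pos","tool_rot","wrist_force","moment","width","gripper_force","qpos")])
```

```text
[('tcp_pos', array([ 558.99999483, -188.79629864,  279.64355454])), ('tool_rot', array([2.29023525, 2.14477028, 0.00232862])), ('wrist_force', array([0.2975261 , 0.21059189, 6.15080811])), ('moment', array([-0.04289263,  0.17102505,  0.00551345])), ('width', 0.16961110683604283), ('gripper_force', 79.33973550796509), ('qpos', array([-4.35220087e-01,  2.26173315e-01, -1.43216286e-01,  1.19725046e+00,
       -7.41787768e-05,  1.20115113e+00]))]
```

Emit:
apply_moves([
  [0,0,-0.002,0,0,0],
  [0,0,-0.006,0,0,0],
  [0,0,-0.01,0,0,0],
  [0,0,-0.014,0,0,0],
  [0,0,-0.018,0,0,0],
])

```text
time: 5.2
tcp_pos: [557.5, -188.0, 294.9]
tool_rot: [-2.292, -2.146, 0.001]
wrist_force: [-0.9, -0.4, -5.4]
width: 0.173
gripper_force: 78.1
```

Emit:
apply_moves([
  [0,0,-0.005,0,0,0],
  [0,0,-0.012,0,0,0],
  [0,0,-0.018,0,0,0],
  [0,0,-0.022,0,0,0],
  [0,0,-0.024,0,0,0],
])

```text
time: 5.62
tcp_pos: [558.4, -188.5, 320.7]
tool_rot: [2.292, 2.146, 0.001]
wrist_force: [1.0, -0.6, -3.9]
width: 0.172
gripper_force: 78.1
```

Emit:
apply_moves([
  [0,0,0,0,0,0],
  [0,0,0,0,0,0],
  [0,0,0,0,0,0],
])

```text
time: 5.87
tcp_pos: [557.7, -188.2, 319.0]
tool_rot: [-2.293, -2.147, 0.0]
wrist_force: [-0.2, -0.4, -5.3]
width: 0.173
gripper_force: 78.1
```

Run:
```python
from bench import *
import cv2,pickle
s=state();print([(k,s[k]) for k in("tcp_pos","tool_rot","wrist_force","moment","width","gripper_force")])
a=camera("side");b=camera("top");pickle.dump((a,b),open("c2.pkl","wb"))
A=cv2.resize(a["image"][170:310,310:420,::-1],(440,560),interpolation=cv2.INTER_CUBIC)
cv2.imwrite("pics/c2.png",A)
```

```text
[('tcp_pos', array([ 557.74005081, -188.16751003,  319.04015687])), ('tool_rot', array([-2.29261298e+00, -2.14692668e+00,  3.73791312e-04])), ('wrist_force', array([-0.15121649, -0.44663057, -5.25259811])), ('moment', array([0.07434785, 0.01887685, 0.0234106 ])), ('width', 0.1727465048509685), ('gripper_force', 78.10208201408386)]
```

View pics/c2.png

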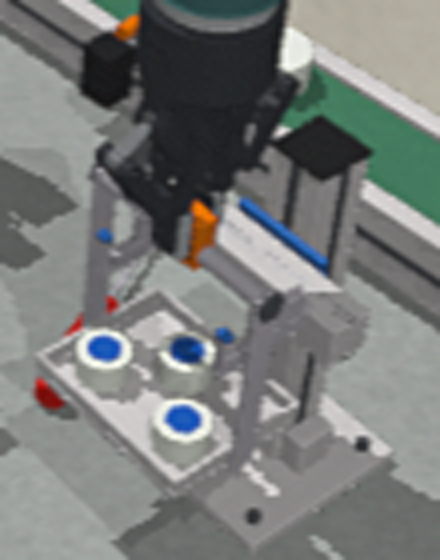

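The carrier hangs level from the gripper. All three pieces are in the tray, at (105,350), (187,350) and (182,420), and the bar is well over the blue hook tips. Next I draw it out and carry it across.

Emit:
apply_moves([
  [0,-0.004,0,0,0,0],
  [0,-0.012,0,0,0,0],
  [0,-0.024,0,0,0,0],
  [0,-0.038,0,0,0,0],
  [0,-0.052,0,0,0,0],
])

```text
time: 6.38
tcp_pos: [504.3, -184.5, 319.2]
tool_rot: [-2.292, -2.147, 0.001]
wrist_force: [0.1, 0.3, -5.5]
width: 0.176
gripper_force: 78.2
```

Emit:
apply_moves([
  [0,-0.014,-0.001,0,0,0],
  [0,-0.028,-0.004,0,0,0],
  [0,-0.042,-0.008,0,0,0],
  [0,-0.054,-0.011,0,0,0],
  [0,-0.062,-0.012,0,0,0],
])

```text
time: 6.8
tcp_pos: [442.2, -180.4, 331.9]
tool_rot: [-2.294, -2.147, 0.001]
wrist_force: [-0.1, -0.3, -4.6]
width: 0.172
gripper_force: 78.2
```

Emit:
apply_moves([
  [0.005,0,0,0,0,0],
  [0.016,0,0,0,0,0],
  [0.031,0,0,0,0,0],
  [0.048,0,0,0,0,0],
  [0.066,0,0,0,0,0],
])

```text
time: 7.22
tcp_pos: [449.1, -113.7, 331.2]
tool_rot: [-2.293, -2.147, -0.001]
wrist_force: [-0.9, 0.1, -5.4]
width: 0.178
gripper_force: 78.3
```

Emit:
apply_moves([
  [0.018,-0.0034,0,0,0,0],
  [0.036,-0.0067,0,0,0,0],
  [0.054,-0.01,0,0,0,0],
  [0.072,-0.0134,0,0,0,0],
  [0.09,-0.0168,0,0,0,0],
])

```text
time: 7.63
tcp_pos: [437.9, -22.2, 331.2]
tool_rot: [-2.292, -2.148, -0.001]
wrist_force: [0.6, -0.8, -5.3]
width: 0.174
gripper_force: 78.3
```

Emit:
apply_moves([
  [0.018,-0.0034,0,0,0,0],
  [0.036,-0.0067,0,0,0,0],
  [0.054,-0.01,0,0,0,0],
  [0.072,-0.0134,0,0,0,0],
  [0.09,-0.0168,0,0,0,0],
])

```text
time: 8.05
tcp_pos: [426.8, 68.8, 331.3]
tool_rot: [-2.292, -2.148, -0.001]
wrist_force: [0.4, 0.3, -5.8]
width: 0.173
gripper_force: 78.3
```

Emit:
apply_moves([
  [0.018,-0.0034,0,0,0,0],
  [0.036,-0.0067,0,0,0,0],
  [0.054,-0.01,0,0,0,0],
  [0.072,-0.0134,0,0,0,0],
  [0.09,-0.0168,0,0,0,0],
])

```text
time: 8.47
tcp_pos: [415.7, 159.8, 331.3]
tool_rot: [-2.291, -2.148, -0.001]
wrist_force: [0.3, -0.0, -5.5]
width: 0.171
gripper_force: 78.3
```

Emit:
apply_moves([
  [0.018,0,0,0,0,-0.001],
  [0.034,0,0,0,0,-0.002],
  [0.048,0,0,0,0,-0.003],
  [0.06,0,0,0,0,-0.004],
  [0.068,0,0,0,0,-0.0042],
])

```text
time: 8.88
tcp_pos: [420.3, 227.6, 331.2]
tool_rot: [-2.276, -2.164, -0.001]
wrist_force: [0.4, -1.8, -4.8]
width: 0.173
gripper_force: 78.3
```

Emit:
apply_moves([
  [0.004,0,0,0,0,0],
  [0.006,0,0,0,0,0],
  [0.006,0,0,0,0,0],
  [0.006,0,0,0,0,0],
])

```text
time: 9.22
tcp_pos: [420.6, 231.2, 331.3]
tool_rot: [2.279, 2.162, -0.001]
wrist_force: [-1.0, -0.3, -5.5]
width: 0.174
gripper_force: 78.3
```

Run:
```python
from bench import *
import cv2,pickle
s=state();print([(k,s[k]) for k in("time","tcp_pos","tool_rot","wrist_force","moment","width","gripper_force")])
a=camera("side");b=camera("top");pickle.dump((a,b),open("c3.pkl","wb"))
A=cv2.resize(a["image"][110:250,160:300,::-1],(500,500),interpolation=cv2.INTER_CUBIC)
B=cv2.resize(b["image"][150:290,180:262,::-1],(293,500),interpolation=cv2.INTER_CUBIC)
cv2.imwrite("pics/c3.png",cv2.hconcat([A,B]))
```

```text
[('time', 9.2167), ('tcp_pos', array([420.64010186, 231.24055704, 331.33186388])), ('tool_rot', array([ 2.27923436e+00,  2.16178059e+00, -8.36433268e-04])), ('wrist_force', array([-0.99274768, -0.25082777, -5.49781637])), ('moment', array([-0.0735233 ,  0.02106167,  0.00981549])), ('width', 0.17372238087070022), ('gripper_force', 78.29905986785889)]
```

View pics/c3.png

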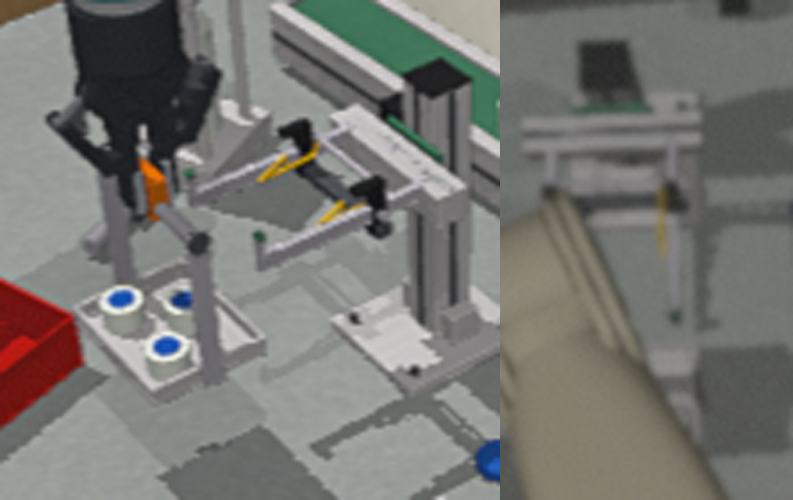

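The carrier is level in front of the test station with the pieces in place. The bar end is at (200,240), and the tip caps at (190,175) and (260,237) are clear ahead. I'll move in over the tips and lower gently.

Emit:
apply_moves([
  [0,0.004,0,0,0,0],
  [0,0.012,0,0,0,0],
  [0,0.024,0,0,0,0],
  [0,0.038,0,0,0,0],
  [0,0.052,0,0,0,0],
])

```text
time: 9.73
tcp_pos: [474.6, 228.7, 331.5]
tool_rot: [2.279, 2.162, 0.001]
wrist_force: [0.7, 0.5, -5.4]
width: 0.169
gripper_force: 78.3
```

Emit:
apply_moves([
  [0,0.012,0,0,0,0],
  [0,0.022,0,0,0,0],
  [0,0.029,0,0,0,0],
  [0,0.033,0,0,0,0],
  [0,0.033,0,0,0,0],
])

```text
time: 10.15
tcp_pos: [506.5, 227.1, 331.2]
tool_rot: [2.279, 2.162, -0.0]
wrist_force: [-0.3, 0.3, -5.9]
width: 0.169
gripper_force: 78.4
```

Emit:
apply_moves([
  [0,0,0.004,0,0,0],
  [0,0,0.01,0,0,0],
  [0,0,0.017,0,0,0],
  [0,0,0.022,0,0,0],
  [0,0,0.025,0,0,0],
])

```text
time: 10.57
tcp_pos: [504.5, 227.0, 304.9]
tool_rot: [-2.278, -2.162, 0.003]
wrist_force: [0.2, 0.8, -5.7]
width: 0.171
gripper_force: 78.3
```

Emit:
apply_moves([
  [0,0,0,0,0,0],
  [0,0,0,0,0,0],
  [0,0,0,0,0,0],
])

```text
time: 10.82
tcp_pos: [505.7, 227.3, 306.7]
tool_rot: [2.279, 2.163, 0.001]
wrist_force: [0.1, -0.6, -4.8]
width: 0.174
gripper_force: 78.3
```

Run:
```python
from bench import *
import cv2,pickle
s=state();print([(k,s[k]) for k in("time","tcp_pos","tool_rot","wrist_force","moment","width","gripper_force")])
a=camera("side");b=camera("top");pickle.dump((a,b),open("c4.pkl","wb"))
A=cv2.resize(a["image"][110:230,190:310,::-1],(500,500),interpolation=cv2.INTER_CUBIC)
B=cv2.resize(b["image"][150:290,180:262,::-1],(293,500),interpolation=cv2.INTER_CUBIC)
cv2.imwrite("pics/c4.png",cv2.hconcat([A,B]))
```

```text
[('time', 10.8167), ('tcp_pos', array([505.65881871, 227.26426543, 306.65223706])), ('tool_rot', array([2.27858593e+00, 2.16252785e+00, 7.18730417e-04])), ('wrist_force', array([ 0.08292298, -0.61426561, -4.84555679])), ('moment', array([-0.02308159,  0.01163302, -0.04742076])), ('width', 0.17396728346162918), ('gripper_force', 78.31337928771973)]
```

View pics/c4.png

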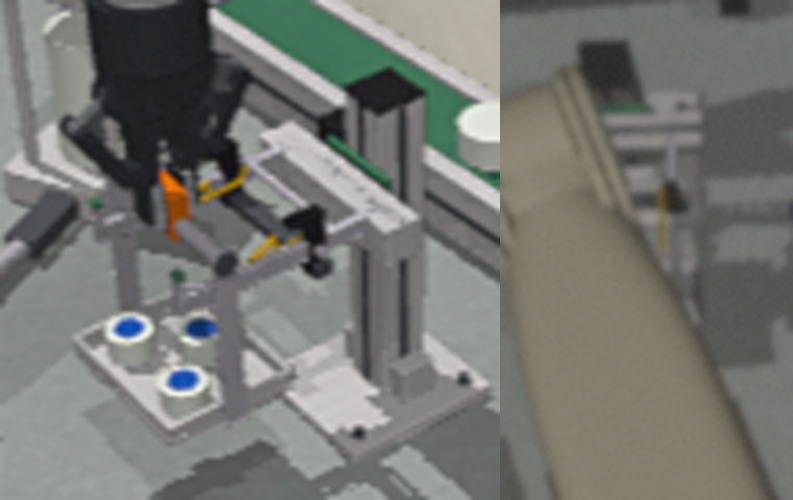

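The bar at (215,250) hangs over the right arm, behind the tip cap at (177,275), with the straps outside the arms. Feeling down now.

Emit:
apply_moves([
  [0,0,0.003,0,0,0],
  [0,0,0.006,0,0,0],
  [0,0,0.008,0,0,0],
  [0,0,0.01,0,0,0],
  [0,0,0.01,0,0,0],
])

```text
time: 11.33
tcp_pos: [505.2, 227.0, 295.6]
tool_rot: [-2.278, -2.162, 0.002]
wrist_force: [-0.6, -0.1, -5.4]
width: 0.173
gripper_force: 78.3
```

Emit:
apply_moves([
  [0,0,0.001,0,0,0],
  [0,0,0.002,0,0,0],
  [0,0,0.003,0,0,0],
  [0,0,0.004,0,0,0],
])

```text
time: 11.67
tcp_pos: [505.6, 227.2, 292.4]
tool_rot: [2.279, 2.162, 0.0]
wrist_force: [0.5, -0.3, -4.9]
width: 0.171
gripper_force: 78.3
```

Emit:
apply_moves([
  [0,0,0.001,0,0,0],
  [0,0,0.002,0,0,0],
  [0,0,0.003,0,0,0],
])

```text
time: 11.92
tcp_pos: [505.6, 227.2, 289.3]
tool_rot: [-2.279, -2.162, 0.0]
wrist_force: [1.1, 0.2, -4.6]
width: 0.173
gripper_force: 78.3
```

Emit:
apply_moves([
  [0,0,0.001,0,0,0],
  [0,0,0.002,0,0,0],
])

```text
time: 12.08
tcp_pos: [505.6, 227.2, 287.3]
tool_rot: [2.279, 2.163, -0.0]
wrist_force: [-0.2, -0.1, -5.3]
width: 0.172
gripper_force: 78.3
```

Emit:
apply_moves([
  [0,0,0.001,0,0,0],
  [0,0,0.002,0,0,0],
])

```text
time: 12.25
tcp_pos: [505.6, 227.2, 286.7]
tool_rot: [2.279, 2.162, 0.001]
wrist_force: [-4.0, -1.3, 5.5]
width: 0.171
gripper_force: 80.0
```

Contact came at TCP z of about 287, so the arm tops are near 212. I'll ease the press slightly and slide.

Emit:
apply_moves([
  [0,0,-0.0005,0,0,0],
  [0,0.001,-0.0006,0,0,0],
  [0,0.003,-0.0006,0,0,0],
  [0,0.005,-0.0006,0,0,0],
  [0,0.007,-0.0006,0,0,0],
])

```text
time: 12.67
tcp_pos: [510.7, 227.0, 286.7]
tool_rot: [-2.276, -2.161, 0.004]
wrist_force: [-7.7, 0.9, 5.9]
width: 0.176
gripper_force: 79.9
```

Emit:
apply_moves([
  [0,0.001,0,0,0,0],
  [0,0.002,0,0,0,0],
  [0,0.004,0,0,0,0],
  [0,0.006,0,0,0,0],
  [0,0.008,0,0,0,0],
])

```text
time: 13.08
tcp_pos: [518.7, 226.7, 286.7]
tool_rot: [-2.276, -2.161, 0.004]
wrist_force: [-7.4, 0.2, 5.3]
width: 0.17
gripper_force: 79.9
```

Emit:
apply_moves([
  [0,0,-0.0005,0,0,0],
  [0,0.0,-0.0008,0,0,0],
  [0,0.001,-0.0008,0,0,0],
  [0,0.003,-0.0008,0,0,0],
  [0,0.005,-0.0008,0,0,0],
])

```text
time: 13.5
tcp_pos: [525.1, 226.2, 286.8]
tool_rot: [-2.278, -2.162, 0.001]
wrist_force: [-4.8, -0.2, 0.7]
width: 0.175
gripper_force: 79.2
```

Emit:
apply_moves([
  [0,0.0015,0,0,0,0],
  [0,0.003,0,0,0,0],
  [0,0.0045,0,0,0,0],
  [0,0.006,0,0,0,0],
  [0,0.0075,0,0,0,0],
])

```text
time: 13.92
tcp_pos: [533.2, 225.7, 286.8]
tool_rot: [-2.279, -2.162, 0.0]
wrist_force: [-3.8, 0.1, 0.4]
width: 0.174
gripper_force: 79.2
```

Emit:
apply_moves([
  [0,0.001,0,0,0,0],
  [0,0.002,0,0,0,0],
  [0,0.003,0,0,0,0],
  [0,0.004,0,0,0,0],
  [0,0.005,0,0,0,0],
])

```text
time: 14.33
tcp_pos: [538.1, 225.5, 286.8]
tool_rot: [2.279, 2.162, 0.0]
wrist_force: [-4.2, 0.9, -0.6]
width: 0.169
gripper_force: 79.1
```

Emit:
apply_moves([
  [0,0.001,0,0,0,0],
  [0,0.002,0,0,0,0],
  [0,0.003,0,0,0,0],
  [0,0.004,0,0,0,0],
  [0,0.005,0,0,0,0],
])

```text
time: 14.75
tcp_pos: [543.2, 225.2, 286.8]
tool_rot: [2.279, 2.162, 0.0]
wrist_force: [-3.7, 0.9, -0.7]
width: 0.176
gripper_force: 79.1
```

Emit:
apply_moves([
  [0,0.001,0,0,0,0],
  [0,0.002,0,0,0,0],
  [0,0.003,0,0,0,0],
  [0,0.004,0,0,0,0],
  [0,0.005,0,0,0,0],
])

```text
time: 15.17
tcp_pos: [547.2, 225.0, 286.8]
tool_rot: [-2.277, -2.162, 0.002]
wrist_force: [-6.5, 1.0, 2.1]
width: 0.171
gripper_force: 79.3
```

Emit:
apply_moves([
  [0,0.001,0,0,0,0],
  [0,0.002,0,0,0,0],
  [0,0.003,0,0,0,0],
  [0,0.004,0,0,0,0],
  [0,0.005,0,0,0,0],
])

```text
time: 15.58
tcp_pos: [551.5, 224.7, 286.7]
tool_rot: [-2.277, -2.161, 0.004]
wrist_force: [-8.1, -0.8, 3.5]
width: 0.173
gripper_force: 79.5
```

Emit:
apply_moves([
  [0,0.001,0,0,0,0],
  [0,0.002,0,0,0,0],
  [0,0.003,0,0,0,0],
  [0,0.004,0,0,0,0],
  [0,0.005,0,0,0,0],
])

```text
time: 16.0
tcp_pos: [555.5, 224.5, 286.7]
tool_rot: [-2.275, -2.16, 0.006]
wrist_force: [-11.4, 0.6, 4.9]
width: 0.174
gripper_force: 79.9
```

Emit:
apply_moves([
  [0,0.001,-0.0004,0,0,0],
  [0,0.002,-0.0008,0,0,0],
  [0,0.003,-0.0008,0,0,0],
  [0,0.004,-0.0008,0,0,0],
])

```text
time: 16.33
tcp_pos: [561.9, 224.1, 287.0]
tool_rot: [2.279, 2.163, -0.001]
wrist_force: [-1.0, -0.2, -2.1]
width: 0.17
gripper_force: 78.7
```

Emit:
apply_moves([
  [0,0.001,0,0,0,0],
  [0,0.002,0,0,0,0],
  [0,0.003,0,0,0,0],
])

```text
time: 16.58
tcp_pos: [567.0, 224.1, 288.2]
tool_rot: [2.277, 2.16, 0.005]
wrist_force: [1.5, -0.9, -2.5]
width: 0.171
gripper_force: 78.7
```

Emit:
apply_moves([
  [0,0,0,0,0,0],
  [0,0.0005,0,0,0,0],
  [0,0.001,0,0,0,0],
])

```text
time: 16.83
tcp_pos: [567.2, 224.0, 288.1]
tool_rot: [2.278, 2.161, 0.003]
wrist_force: [3.5, 0.5, -3.0]
width: 0.168
gripper_force: 78.8
```

Run:
```python
from bench import *
s=state();print([(k,s[k]) for k in("time","tcp_pos","tool_rot","wrist_force","moment","qd")])
```

```text
[('time', 16.8333), ('tcp_pos', array([567.19620173, 224.01731696, 288.14893034])), ('tool_rot', array([2.27796823, 2.16106042, 0.00343625])), ('wrist_force', array([ 3.47319228,  0.48338882, -2.99297038])), ('moment', array([-0.02297242, -0.73134511,  0.01321119])), ('qd', array([-0.00329739,  0.0073994 ,  0.00752993,  0.01015146,  0.0052664 ,
        0.00410567]))]
```

Emit:
apply_moves([
  [0,0.0005,0,0,0,0],
  [0,0.001,0,0,0,0],
  [0,0.0015,0,0,0,0],
])

```text
time: 17.08
tcp_pos: [567.5, 224.0, 287.7]
tool_rot: [-2.279, -2.162, -0.0]
wrist_force: [2.6, -0.0, -3.5]
width: 0.171
gripper_force: 78.7
```

Emit:
apply_moves([
  [0,0.0005,0,0,0,0],
  [0,0.001,0,0,0,0],
])

```text
time: 17.25
tcp_pos: [567.9, 223.9, 287.3]
tool_rot: [-2.278, -2.162, 0.002]
wrist_force: [2.0, 0.5, -3.7]
width: 0.174
gripper_force: 78.7
```

Emit:
apply_moves([
  [0,0.0005,0,0,0,0],
  [0,0.001,0,0,0,0],
  [0,0.0015,0,0,0,0],
])

```text
time: 17.5
tcp_pos: [568.7, 223.7, 286.9]
tool_rot: [-2.277, -2.161, 0.005]
wrist_force: [-2.1, 0.5, -4.1]
width: 0.167
gripper_force: 78.7
```

Emit:
apply_moves([
  [0,0.0005,0,0,0,0],
  [0,0.001,0,0,0,0],
])

```text
time: 17.67
tcp_pos: [570.3, 223.6, 286.9]
tool_rot: [-2.278, -2.162, 0.003]
wrist_force: [-0.0, 0.1, -5.8]
width: 0.17
gripper_force: 78.4
```

Emit:
apply_moves([
  [0,0.0005,0.0004,0,0,0],
  [0,0.001,0.0004,0,0,0],
])

```text
time: 17.83
tcp_pos: [571.7, 223.6, 286.9]
tool_rot: [-2.279, -2.162, 0.001]
wrist_force: [-0.3, -0.1, -5.2]
width: 0.174
gripper_force: 78.5
```

Emit:
apply_moves([
  [0,0.0005,0,0,0,0],
  [0,0.001,0,0,0,0],
])

```text
time: 18.0
tcp_pos: [572.6, 223.6, 286.9]
tool_rot: [-2.278, -2.162, 0.002]
wrist_force: [-2.2, -0.1, -4.8]
width: 0.171
gripper_force: 78.6
```

Run:
```python
from bench import *
from h import *
a=camera("side");b=camera("top");pickle.dump((a,b),open("c5.pkl","wb"))
A=cv2.resize(a["image"][110:210,210:310,::-1],(560,560),interpolation=cv2.INTER_CUBIC)
B=cv2.resize(b["image"][150:290,180:240,::-1],(240,560),interpolation=cv2.INTER_CUBIC)
cv2.imwrite("pics/c5.png",cv2.hconcat([A,B]))
```

```text
(no output)
```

View pics/c5.png

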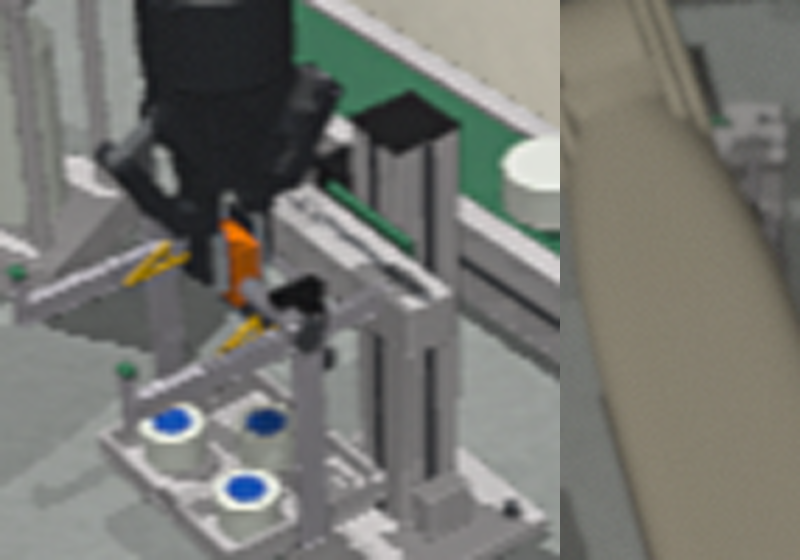

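The bar end at (310,330) is now under the black stop nose at (300,290), and the yellow teeth are visible in front of it. The pieces are still in the tray. I'll push gently for the stop.

Emit:
apply_moves([
  [0,0.0005,0,0,0,0],
  [0,0.001,0,0,0,0],
])

```text
time: 18.27
tcp_pos: [572.8, 223.6, 286.9]
tool_rot: [-2.277, -2.161, 0.004]
wrist_force: [-6.2, 0.8, -2.0]
width: 0.173
gripper_force: 78.8
```

Emit:
apply_moves([
  [0,0.0005,0,0,0,0],
  [0,0.001,0,0,0,0],
])

```text
time: 18.43
tcp_pos: [572.9, 223.6, 286.9]
tool_rot: [-2.276, -2.16, 0.006]
wrist_force: [-8.9, 0.5, -0.7]
width: 0.176
gripper_force: 78.9
```

Emit:
apply_moves([
  [0,0.0005,0,0,0,0],
  [0,0.0012,0,0,0,0],
  [0,0.0012,0,0,0,0],
])

```text
time: 18.68
tcp_pos: [573.1, 223.6, 286.9]
tool_rot: [-2.274, -2.16, 0.008]
wrist_force: [-10.0, -0.1, -0.2]
width: 0.169
gripper_force: 79.4
```

Emit:
apply_moves([
  [0,-0.001,0,0,0,0],
  [0,-0.002,0,0,0,0],
  [0,-0.002,0,0,0,0],
])

```text
time: 18.93
tcp_pos: [572.8, 223.6, 286.9]
tool_rot: [-2.277, -2.162, 0.004]
wrist_force: [-6.8, -0.1, -2.7]
width: 0.17
gripper_force: 78.8
```

Run:
```python
from bench import *
from h import *
s=state();print([(k,s[k]) for k in("time","tcp_pos","tool_rot","wrist_force","moment")])
a0=pickle.load(open("side0.pkl","rb"));a=camera("side")
for c in(a0,a): print(blobs(c,"yellow",(205,120,295,190)))
```

```text
[('time', 18.9333), ('tcp_pos', array([572.7550826 , 223.57522807, 286.93425675])), ('tool_rot', array([-2.27699878, -2.16151211,  0.00364165])), ('wrist_force', array([-6.80948904, -0.14053004, -2.71689346])), ('moment', array([-0.0030331 ,  1.22003914, -0.00656464]))]
[(53, [240.68, 155.34], [232, 150, 18, 11]), (20, [252.95, 169.0], [249, 166, 8, 7]), (5, [260.0, 167.2], [258, 166, 5, 3])]
[(34, [237.5, 156.79], [232, 153, 12, 8]), (21, [253.19, 168.81], [249, 166, 8, 7])]
```

Emit:
apply_moves([
  [0,-0.001,0.0002,0,0,0],
  [0,-0.0015,0.0003,0,0,0],
  [0,-0.0015,0.0003,0,0,0],
])

```text
time: 19.23
tcp_pos: [572.5, 223.6, 286.9]
tool_rot: [2.279, 2.163, -0.0]
wrist_force: [-4.0, -0.1, -3.1]
width: 0.169
gripper_force: 78.8
```

Emit:
apply_moves([
  [0,0,0,0,0,0],
  [0,0,0,0,0,0],
  [0,0,0,0,0,0],
  [0,0,0,0,0,0],
  [0,0,0,0,0,0],
], grip=0.4)

```text
time: 19.65
tcp_pos: [573.6, 223.8, 287.8]
tool_rot: [2.278, 2.161, 0.003]
wrist_force: [0.3, 0.2, 0.6]
width: 0.4
gripper_force: 0.0
```

Released with no force on the tool. Rising straight up now, then checking.

Emit:
apply_moves([
  [0,0,-0.004,0,0,0],
  [0,0,-0.012,0,0,0],
  [0,0,-0.024,0,0,0],
  [0,0,-0.038,0,0,0],
  [0,0,-0.055,0,0,0],
])

```text
time: 20.07
tcp_pos: [572.5, 223.6, 343.1]
tool_rot: [-2.279, -2.162, 0.0]
wrist_force: [0.3, -0.4, -0.2]
width: 0.401
gripper_force: 0.0
```

Emit:
apply_moves([
  [0,0,-0.02,0,0,0],
  [0,0,-0.04,0,0,0],
  [0,0,-0.06,0,0,0],
  [0,0,-0.08,0,0,0],
  [0,0,-0.1,0,0,0],
])

```text
time: 20.48
tcp_pos: [572.6, 223.6, 444.6]
tool_rot: [2.278, 2.162, 0.003]
wrist_force: [0.4, 0.4, 0.4]
width: 0.396
gripper_force: 0.0
```

Emit:
apply_moves([
  [0.02,-0.03,0,0,0,0],
  [0.04,-0.06,0,0,0,0],
  [0.06,-0.09,0,0,0,0],
  [0.08,-0.12,0,0,0,0],
  [0.1,-0.15,0,0,0,0],
])

```text
time: 20.9
tcp_pos: [426.9, 332.0, 443.7]
tool_rot: [2.279, 2.161, 0.004]
wrist_force: [-0.2, -0.1, 0.1]
width: 0.399
gripper_force: 0.0
```

Emit:
apply_moves([
  [0.03,0,0,0,0,0],
  [0.06,0,0,0,0,0],
  [0.09,0,0,0,0,0],
  [0.12,0,0,0,0,0],
  [0.14,0,0,0,0,0],
])

```text
time: 21.32
tcp_pos: [435.2, 473.7, 443.3]
tool_rot: [-2.277, -2.164, -0.004]
wrist_force: [0.3, 0.1, 0.4]
width: 0.402
gripper_force: 0.0
```

Run:
```python
from bench import *
from h import *
s=state();print(s["time"],s["tcp_pos"],s["wrist_force"])
a=camera("side");b=camera("top")
print(blobs(a,"yellow",(205,120,295,190)),blobs(b,"yellow",(184,155,240,246)))
so,to=blobs(a,"orange",(205,120,310,200)),blobs(b,"orange",(184,155,240,246));print(so,to)
if so and to: print(tri((a,b),(max(so)[1],max(to)[1])))
A=cv2.resize(a["image"][110:210,210:310,::-1],(500,500),interpolation=cv2.INTER_CUBIC)
B=cv2.resize(b["image"][155:255,184:244,::-1],(300,500),interpolation=cv2.INTER_CUBIC)
cv2.imwrite("pics/c6.png",cv2.hconcat([A,B]))
```

```text
21.3167 [435.20066132 473.66858103 443.27626197] [0.25625489 0.14581018 0.38582683]
[(34, [237.5, 156.79], [232, 153, 12, 8]), (21, [253.43, 168.71], [250, 166, 7, 7])] [(4, [224.5, 212.5], [224, 212, 2, 2]), (12, [197.58, 215.58], [197, 213, 2, 7])]
[(119, [249.62, 155.18], [245, 148, 11, 17])] [(63, [209.9, 207.13], [204, 205, 13, 6])]
(array([572.99491009, 227.45555645, 225.52919826]), np.float64(0.4881148622563056))
```

View pics/c6.png

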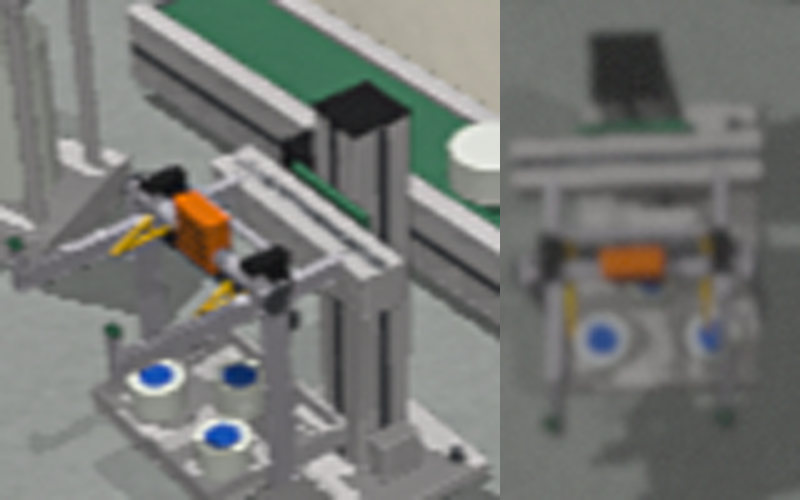

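The carrier is home. The orange block triangulates to x = 573, the position felt at the stop. The yellow teeth at (215,295) and (140,235) stand as they did when the fork was empty, and all three pieces are in the tray.

```bash
python3 -c "
from bench import *
print(job_done())"
```

```text
the job is handed in; nothing more can be done
None
```

The loaded carrier hangs on the test station, home against the stop at about 573 mm in x, with all three pieces in the tray, the arm withdrawn and the job handed in at about 21 s. From the pictures the catch appears to be up in front of the bar. The highest net load I calculated on the station was about 15 N (limit 25 N), from readings taken once per move.

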